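# Zero the photometer and read the short vial

## Robot

A 6-joint arm with a two-finger parallel gripper is mounted at the origin on the work surface. World frame = base frame: x ahead of the robot, y to its left, z up, the work surface at z = 0. Lengths are in m, angles in rad, forces in N, time in s.
With the tool pointing down it reaches from about 0.35 to 1 m from the base axis. Payload 7.1 kg.
Tool frame: the origin (TCP) lies midway between the tips of the shut fingers; the grasp point (between the pads) lies env.grip_point_offset behind it (env.grip_point_offset is the distance from the TCP to the grasp point, in m); z points along the fingers, y is the line along which they close (so a half turn about z gives the same grasp; the last joint's range is limited). The gripper opens to 85 mm and grips with 20 to 120 N. Pads are 22 mm wide; open, the fingers measure 114 mm over their backs; the gripper's body (76 mm by 85 mm) begins 54 mm behind the grasp point. The pads swing forward as they close: fully open they stand 13 mm farther back than shut.
Start: joints at [-1.209, 0.423, 1.63, -0, 1.089, -0.019], TCP at [0.232, -0.58, 0.231] pointing down, gripper open.
Joint ranges: [-3, 3], [-0.9, 2.11], [0.09, 2.58], [-1.31, 4.45], [0.11, 2.69], [-2.54, 2.54]. Speed limits (rad/s): [2.39, 2.39, 3.01, 3.14, 3.14, 3.14].

## Interface

Orientations are given as a unit quaternion [w, x, y, z].
In Python, from plant import env gives the robot as it stands.
- The arm moves only by the tool arm_command, never from a script. Its argument "moves" is a list of rows, each a list of 3 entries, a list of its own where there are three numbers: the closure, from -1 (fully open) to 1 (shut), then the shift along the tool's x, y, z in mm, then the turn about the tool's z in degrees. In form: [[jaw, [dx, dy, dz], roll], ...]. A call has 1 to 20 rows; each row shifts and turns the commanded pose from where the row before left it, along the tool's axes as they then stand; what a row does not reach is not made up. A row lasts 1/8 s, in which the tool goes at most 62.5 mm and 10.7 degrees, less where a joint would pass 70% of its speed; a pose out of reach is approached as far as the arm can. A call with a gripper value outside its range is refused whole. The fingers move at their own pace and stop on an object; "force" is the grip in N (left out, the last holds). Time passes only in rows, so rows that do not move let the fingers close. It gives the time, the measured TCP pose, the force and the opening at its end, in the units of the state.
- env.sense(): the state, without advancing time (a new reading comes with each control period).
- env.capture(name): name is "scene" or "top"; returns a dict with "color" (384x512x3 uint8, blue, green, red), "depth" (384x512 float32, m along the optical axis (not along the pixel's ray), 0 where there is no reading), "mtx" (3x3 intrinsics, pixels), "k1" (the pictures are not rectified: a ray, as slopes to the right and down, at radius r is drawn at 1 + k1 r^2 times it, then the intrinsics apply), "world_from_camera" (4x4, takes a point from camera to world coordinates). Camera axes: x right, y up, looking along -z (the intrinsics and any distortion apply to the point x, -y, -z); pixel columns grow to the right and rows downward; lengths in m; the calibration is good to about 2 mm. A picture is of the moment at which its call begins.
- env.job_done(): hands the job in, once; it reports no verdict.
Trained networks look in the newest picture that a camera, given by its name, has taken for a name from the list of things; names that differ only in an ending like _2 or _b are one class to them, and where a whole thing is asked for, a point or a joint stands for the part that bears it (a point fixed in the world has none). Each returns a list of dicts, best first, with "confidence" (0 to 1); they miss things now and then, are a little off and sometimes report something else, mostly with a low value. They report only what shows in the picture. A call takes as long as a camera call.
- env.cut_out(camera, thing): "pixels" (384x512 bool, what is visible of it).
- env.mark_of(camera, thing): "location" ([x, y, z] in m, in world coordinates, good to about 4 mm: a listed point, or the origin of a listed thing).
The state is a dict: "time_s": time; "joint_positions": joint angles; "joint_velocities": joint speeds; "effort": joint torques, N m; "position": TCP position; "ee_rot": TCP orientation; "ft_force": force on the tool from outside, world axes, zero at the start; "ft_torque": the same for the moment, N m; "width": finger opening in m.
Only numpy, scipy, OpenCV 4.12 (cv2) and the standard library are available. Lean on these libraries where they do the work, as an engineer would, in place of code of your own. Each camera call takes 0.05 s, during which the arm holds its last target. There are 200 camera calls.

## Task

Read the short vial on the photometer. With the fingertips, push the carriage that carries it all the way in against its stop pin, keep it there for at least one second while the meter takes its dark zero, then let go so that it springs back and catches in the measuring position, and press the read key down and release it. Only push, do not grip the push plate; leave both vials in their holders, the other carriage at its loading position, and everything else on the deck and bench where it stands.

Things in the scene. Friction and masses are not known exactly. Their poses are not given: they have to be found in the camera images.
- photometer: Bench photometer, a fixed white case 270 mm deep (x), 300 wide (y); flat deck 85 mm above the bench. Origin under its centre; x runs from the user's side to the rear along both tracks, y to its left, z up. Two cell carriages on low rails, at y = 85 mm (left) and -5 mm (right), are pushed to +x. On a strip at the right: the read key, and behind it a sloping display up to 35 mm above the deck.
- carriage_left (a joint): Travel of the left carriage, m: 0 loading (user's end), 0.040 measuring (held by the catch), 0.065 against the stop pin. A spring returns it to 0: 4 N at 0, 8 N at 0.065; a damper adds 1.5 N per 50 mm/s. Let go short of 0.036 it runs back to 0 (the catch is fully in from 0.041); let go at the stop it returns to 0.040 and stays. Return speed about 0.2 m/s.
- carriage_right (a joint): The same for the right carriage.
- plunger_left (a joint): Spring catch (index plunger, a steel pin with a black pull knob) on the left side of the left track, 20 mm in front of the photometer's centre; it works by itself. 0 = pin riding out on the carriage's edge, 0.007 = dropped in behind the catch strip, holding the carriage at 0.040 or beyond.
- plunger_right (a joint): The same for the right track.
- push_left (a point): Centre of the left carriage's push face: the user's side (-x) of an upright aluminium plate 40 mm wide, 5 thick, 6 to 48 mm above the deck. The point is 30 mm above the deck and moves with the carriage. On the user's side are 47 mm of deck, clear but for the 5 mm high rail. A black vane stands 46 mm behind the plate, top 48 mm above the deck.
- push_right (a point): The same for the right carriage.
- holder_left (a point): Floor centre of the left carriage's cell holder, a black cup 33 mm across, 25.6 inside, rim 31 mm above the deck; the point is 9 mm above the deck, 72 mm behind the push face, and moves with the carriage. In measuring position the holder stands between two black lamp and detector heads, 50 mm tall above the deck, 54 mm apart.
- holder_right (a point): The same for the right carriage.
- vial_short_mid (a point): Centre of the short vial: glass, 24 mm across, 50 tall, with a white cap as wide as the body. It stands loose in one of the two cell holders; its top is 59 mm above the deck.
- vial_tall_mid (a point): Centre of the tall vial: glass, 24 mm across, 72 tall, with a narrow neck and a small white cap 16 mm across. It stands loose in the other holder; its top is 81 mm above the deck.
- read_key (a joint): Travel of the read key in m: 0 = up, 0.006 = fully down; a springy push button, about 1.5 N to start, 5 N fully down. It counts as pressed beyond 0.0035.
- read_key_top (a point): Centre of the top of the round steel read key, 22 mm across, 22 mm above the deck when up, in a dark collar 38 mm across; pressed straight down.
- spare_vial: capped glass vial like the short one (24 mm across, 50 tall), standing on the bench beside the photometer; origin under its centre
- bottle_a: white plastic sample bottle, 48 mm across, 85 tall, on the bench at the photometer's left; origin under its centre
- bottle_b: the same kind of bottle, on the bench at the photometer's right; origin under its centre
- bottle_cap: white screw cap, 38 mm across, 12 thick, lying on the rear of the photometer's deck; origin under its centre
- amber_bottle: amber glass reagent bottle, 66 mm across, 145 tall, on the bench; origin under its centre
- flask: conical glass flask, 72 mm across the foot, 118 tall, on the bench; origin under its centre
- beaker: glass beaker, 68 mm across, 85 tall, on the bench; origin under its centre

How it is judged:
By the outcome, as a careful person would: the job done as asked, in the order asked, and still so for the second after the job is handed in, with the robot touching nothing.
It also fails if it takes over 42 s, if anything falls off the work surface, if the arm or the gripper's body presses on something with over 40 N, if the wrist force passes 120 N, or if a joint passes its speed limit or range.

## Working session

There is one attempt and no reset: what is moved stays moved. The work goes in short steps, Python scripts to look and compute and a tool call to move; the robot and the scene stay as the last step left them, time stands still between calls to the robot, and variables do not carry over. Pictures are saved under pics/ and viewed, on a budget of 10 in all, crops included, one or two more only if the job needs it, and the job is handed in when it is done.

Besides the shell and the picture viewer there is one more tool, called after "Request:" in YAML: its name, and indented under it one key for each argument. arm_command: Moves the arm, as the interface text tells. Its arguments: {"type":"object","properties":{"moves":{"type":"array","items":{"type":"array"}},"force":{"type":"number"}},"required":["moves"]}

```bash
mkdir -p pics
cat > h.py <<'E'
from plant import env
import numpy as np, cv2
E
python3 - <<'E'
from h import *
for c in ("scene","top"):
    d=env.capture(c); cv2.imwrite(f"pics/{c}1.png",d["color"])
    print(c,d["world_from_camera"].round(3).tolist(),d["mtx"].round(1).tolist(),d["k1"])
    for n in "photometer push_left push_right holder_left holder_right vial_short_mid vial_tall_mid read_key_top bottle_cap bottle_a bottle_b amber_bottle flask beaker spare_vial".split():
        print(n,[(np.round(m["location"],4).tolist(),round(m["confidence"],2)) for m in env.mark_of(c,n)[:2]])
s=env.sense();print(s["time_s"],s["position"],s["ee_rot"],s["width"],env.grip_point_offset)
E
```

```text
scene [[-0.743, -0.566, 0.359, 1.084], [0.67, -0.629, 0.394, 0.551], [0.003, 0.533, 0.846, 1.361], [0.0, 0.0, 0.0, 1.0]] [[449.2, 0.0, 258.6], [0.0, 449.2, 191.3], [0.0, 0.0, 1.0]] -0.08384580720727933
photometer [([0.5984, 0.015, 0.0002], 0.92), ([0.5812, 0.014, 0.1279], 0.5)]
push_left [([0.5379, 0.1214, 0.1184], 0.72)]
push_right [([0.5142, 0.0341, 0.1143], 0.69), ([0.6033, 0.2231, -0.0024], 0.35)]
holder_left [([0.6093, 0.0965, 0.0885], 0.66)]
holder_right [([0.5835, 0.0152, 0.0941], 0.58)]
vial_short_mid [([0.6086, 0.0944, 0.1174], 0.54)]
vial_tall_mid [([0.5816, 0.0099, 0.1271], 0.51), ([0.5106, 0.0334, 0.1098], 0.21)]
read_key_top [([0.5097, -0.063, 0.1061], 0.36)]
bottle_cap [([0.7205, 0.0619, 0.0849], 0.63)]
bottle_a [([0.5708, -0.207, 0.0016], 0.65), ([0.6054, 0.2222, -0.0023], 0.63)]
bottle_b [([0.5708, -0.207, 0.0016], 0.65), ([0.6054, 0.2222, -0.0023], 0.63)]
amber_bottle [([0.3431, 0.4294, -0.0009], 0.8)]
flask [([0.5564, -0.4756, 0.0016], 0.84)]
beaker [([0.4159, -0.4329, 0.001], 0.85)]
spare_vial [([0.7254, 0.1857, -0.0004], 0.59), ([0.5799, 0.0131, 0.1272], 0.59)]
to
[... 566 characters left out ...]
al_short_mid [([0.6081, 0.0989, 0.123], 0.52)]
vial_tall_mid [([0.5832, 0.0097, 0.1262], 0.42)]
read_key_top [([0.512, -0.0658, 0.1049], 0.61)]
bottle_cap [([0.7245, 0.0636, 0.0836], 0.7), ([0.5118, -0.0647, 0.1074], 0.23)]
bottle_a [([0.6082, 0.2221, 0.0004], 0.65), ([0.5723, -0.2068, -0.0017], 0.52)]
bottle_b [([0.6082, 0.2221, 0.0004], 0.65), ([0.5723, -0.2068, -0.0017], 0.52)]
amber_bottle [([0.3478, 0.4253, -0.0012], 0.91)]
flask []
beaker [([0.4154, -0.4303, -0.0002], 0.59)]
spare_vial [([0.7279, 0.1825, 0.0051], 0.49), ([0.5956, 0.0074, 0.0002], 0.16)]
1.6 [ 0.23230885 -0.58020324  0.23130948] [-6.40180080e-06  9.81929409e-01  1.89247554e-01  3.79932918e-06] 0.08507790375668832 0.0187
```

View pics/top1.png

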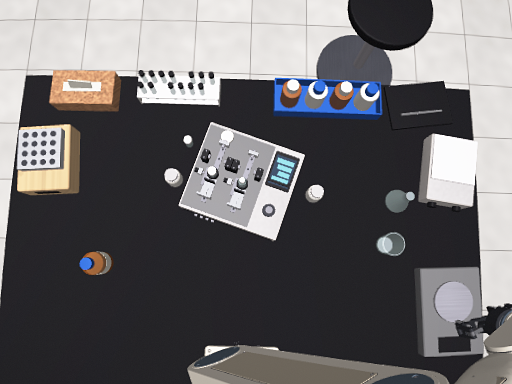

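View pics/scene1.png

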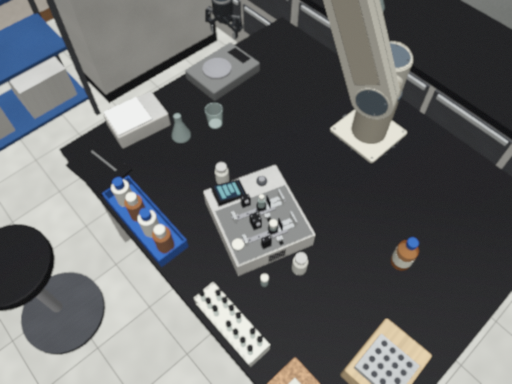

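Run:
```python
from h import *
a=cv2.imread("pics/top1.png")[115:245,170:330]; b=cv2.imread("pics/scene1.png")[155:280,195:325]
a=cv2.resize(a,(0,0),fx=2.5,fy=2.5,interpolation=cv2.INTER_CUBIC);b=cv2.resize(b,(400,325),interpolation=cv2.INTER_CUBIC)
a=cv2.resize(a,(400,325));cv2.imwrite("pics/crop1.png",np.hstack([a,b]))
# case fit: deck-level points; two-view averages, fit yaw from known local geometry
import itertools
P={};
for n in "push_left push_right holder_left holder_right vial_short_mid vial_tall_mid read_key_top photometer".split():
    L=[]
    for c in ("scene","top"):
        for k in range(3):
            env.capture(c); 
            m=[x for x in env.mark_of(c,n) if not(n=="photometer" and x["location"][2]>.05)]
            if m: L.append(m[0]["location"])
    L=np.array(L);P[n]=np.median(L,0);print(n,P[n].round(4),L.std(0).round(4))
from scipy.optimize import least_squares
loc={"push_left":(0,.085),"push_right":(0,-.005),"holder_left":(.072,.085),"holder_right":(.072,-.005),"vial_short_mid":(.072,.085),"vial_tall_mid":(.072,-.005)}
def f(p):
    c,s=np.cos(p[0]),np.sin(p[0]);R=np.array([[c,-s],[s,c]])
    return np.concatenate([R@(np.array(l)+[p[3],0])+p[1:3]-P[n][:2] for n,l in loc.items()]+[p[1:3]-P["photometer"][:2]])
r=least_squares(f,[-.3,.6,.01,-.07]);print(r.x,np.degrees(r.x[0]),(r.fun*1000).round(1).reshape(-1,2).tolist())
```

```text
push_left [0.5389 0.121  0.1174] [0.0016 0.0015 0.0016]
push_right [0.5118 0.0339 0.1144] [0.0014 0.0011 0.0025]
holder_left [0.6116 0.0978 0.0933] [0.0023 0.0014 0.0036]
holder_right [0.5815 0.0148 0.0954] [0.0148 0.04   0.008 ]
vial_short_mid [0.6078 0.1004 0.1187] [0.0361 0.0239 0.0033]
vial_tall_mid [0.582  0.0112 0.1263] [0.0618 0.1667 0.047 ]
read_key_top [ 0.5091 -0.063   0.1063] [0.0816 0.0916 0.0388]
photometer [0.5978 0.0124 0.0009] [0.0017 0.0025 0.0009]
[-0.30546141  0.59799506  0.01301857 -0.08764199] -17.501649700205423 [[1.1, -0.6], [1.1, 0.7], [-2.9, 0.9], [0.1, -1.8], [0.9, -1.6], [-0.4, 1.7], [0.2, 0.6]]
```

View pics/crop1.png

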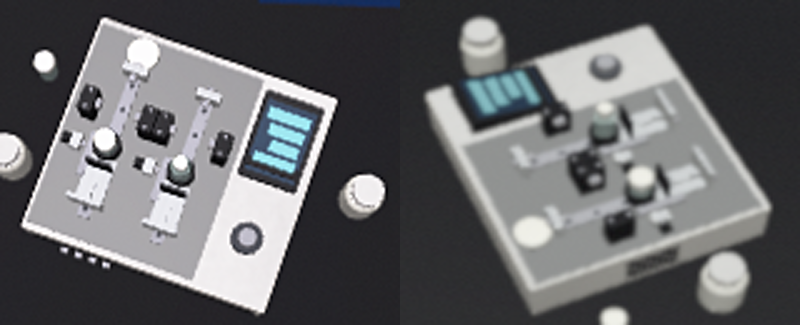

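Request:
arm_command:
  moves:
    - [1, [0, 0, 0], 9.8]
    - [1, [0, 0, 0], 9.8]
    - [1, [0, 0, 0], 9.8]
    - [1, [0, 0, 0], 9.9]
    - [1, [4, -50, 0], 0]
    - [1, [4, -50, 0], 0]
    - [1, [4, -50, 0], 0]
    - [1, [4, -50, 0], 0]
    - [1, [4, -50, 0], 0]
    - [1, [4, -50, 0], 0]
    - [1, [4, -50, 0], 0]
    - [1, [4, -50, 0], 0]
    - [1, [4, -50, 0], 0]
    - [1, [4, -50, 0], 0]
    - [1, [4, -50, 0], 0]
    - [1, [4, -50, 0], 0]
    - [1, [4, -50, 0], 0]
    - [1, [3, -50, 0], 0]
    - [1, [0, -60, 0], 0]
    - [1, [0, 0, 0], 0]

```text
time_s: 8.9
position: [0.5142, 0.1316, 0.2315]
ee_rot: [-0.001, 0.989, -0.15, 0.001]
ft_force: [-0.2, 0.6, -0.0]
width: 0.0001
```

```bash
cat >> h.py <<'E'
th=-.3054; c,s=np.cos(th),np.sin(th); R=np.array([[c,-s],[s,c]]); O=np.array([.598,.013])
def dev():
    q=env.sense(); l=R.T@(np.array(q["position"][:2])-O)
    w,x,y,z=q["ee_rot"]; tx=np.degrees(np.arctan2(2*(x*y+w*z),1-2*(y*y+z*z)))
    f=R.T@np.array(q["ft_force"][:2])
    print("t",round(q["time_s"],2),"dev",(l*1000).round(1),"z",round(q["position"][2]*1000,1),"toolx",round(tx,2),"F",f.round(1),round(q["ft_force"][2],1),"w",round(q["width"],4),"q6",round(q["joint_positions"][5],2))
E
python3 -c "
from h import *
dev()"
```

```text
t 8.9 dev [-115.6   87.9] z 231.5 toolx -17.23 F [-0.4  0.6] -0.0 w 0.0001 q6 2.1
```

Request:
arm_command:
  moves:
    - [1, [0, 3, 30], 0.3]
    - [1, [0, 0, 40], 0]
    - [1, [0, 0, 34], 0]
    - [1, [0, 0, 14], 0]
    - [1, [0, 0, 0], 0]

```text
time_s: 9.52
position: [0.5118, 0.1248, 0.113]
ee_rot: [0.0, 0.988, -0.155, -0.001]
ft_force: [0.5, -0.5, 0.1]
width: 0.0003
```

```bash
python3 -c "
from h import *
dev()
a=env.capture('top')['color'][115:245,170:330]; b=env.capture('scene')['color'][155:280,195:325]
cv2.imwrite('pics/crop2.png',np.hstack([cv2.resize(x,(400,325),interpolation=cv2.INTER_CUBIC) for x in (a,b)]))"
```

```text
t 9.53 dev [-115.8   80.7] z 113.0 toolx -17.81 F [ 0.6 -0.4] 0.1 w 0.0003 q6 2.1
```

View pics/crop2.png

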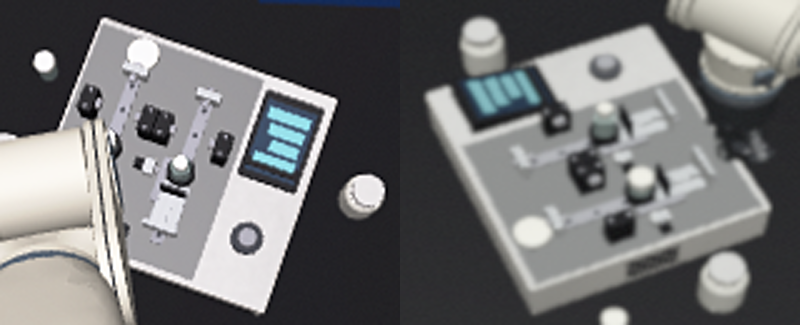

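Request:
arm_command:
  moves:
    - [1, [2, -4, 0], 0]
    - [1, [4, 0, 0], 0]
    - [1, [4, 0, 0], 0]
    - [1, [4, 0, 0], 0]
    - [1, [4, 0, 0], 0]
    - [1, [4, 0, 0], 0]
    - [1, [4, 0, 0], 0]
    - [1, [0, 0, 0], 0]

```text
time_s: 10.62
position: [0.5375, 0.1212, 0.1132]
ee_rot: [0.0, 0.988, -0.155, -0.001]
ft_force: [-3.8, 1.1, 3.2]
width: 0.0004
```

```bash
python3 -c "
from h import *
dev()"
```

```text
t 10.62 dev [-90.2  85. ] z 113.2 toolx -17.8 F [-4.  -0.1] 3.2 w 0.0004 q6 2.08
```

Request:
arm_command:
  moves:
    - [1, [6, 0, 0], 0]
    - [1, [8, 0, 0], 0]
    - [1, [8, 0, 0], 0]
    - [1, [8, 0, 0], 0]
    - [1, [8, 0, 0], 0]
    - [1, [6, 0, 0], 0]
    - [1, [4, 0, 0], 0]
    - [1, [2, 0, 0], 0]

```text
time_s: 11.62
position: [0.5841, 0.1059, 0.113]
ee_rot: [0.0, 0.988, -0.155, -0.002]
ft_force: [-8.0, 1.3, 6.0]
width: -0.0002
```

```bash
python3 -c "
from h import *
dev()"
```

```text
t 11.62 dev [-41.2  84.4] z 113.0 toolx -17.79 F [-8.  -1.2] 6.0 w -0.0002 q6 2.04
```

Request:
arm_command:
  moves:
    - [1, [2, 0, 0], 0]
    - [1, [2, 0, 0], 0]
    - [1, [1, 0, 0], 0]
    - [1, [0, 0, 0], 0]

```text
time_s: 12.12
position: [0.5887, 0.1043, 0.113]
ee_rot: [0.0, 0.988, -0.155, -0.002]
ft_force: [-7.4, 1.3, 5.7]
width: 0.0
```

```bash
python3 -c "
from h import *
dev()"
```

```text
t 12.12 dev [-36.3  84.3] z 113.0 toolx -17.79 F [-7.4 -1. ] 5.7 w 0.0 q6 2.04
```

Request:
arm_command:
  moves:
    - [1, [1.5, 0, 0], 0]
    - [1, [1.5, 0, 0], 0]
    - [1, [0, 0, 0], 0]

```text
time_s: 12.5
position: [0.5914, 0.1035, 0.113]
ee_rot: [0.0, 0.988, -0.155, -0.002]
ft_force: [-7.5, 1.1, 6.5]
width: -0.0
```

```bash
python3 -c "
from h import *
dev()"
```

```text
t 12.5 dev [-33.5  84.3] z 113.0 toolx -17.79 F [-7.5 -1.2] 6.5 w -0.0 q6 2.03
```

Request:
arm_command:
  moves:
    - [1, [1.5, 0, 0], 0]
    - [1, [1.5, 0, 0], 0]
    - [1, [0, 0, 0], 0]

```text
time_s: 12.88
position: [0.5914, 0.1033, 0.1129]
ee_rot: [0.0, 0.988, -0.155, -0.005]
ft_force: [-17.7, 6.2, 13.8]
width: 0.0006
```

```bash
python3 -c "
from h import *
dev()"
```

```text
t 12.88 dev [-33.5  84.2] z 112.9 toolx -17.8 F [-18.7   0.6] 13.8 w 0.0006 q6 2.03
```

Request:
arm_command:
  moves:
    - [1, [0, 0, 0], 0]
    - [1, [0, 0, 0], 0]
    - [1, [0, 0, 0], 0]
    - [1, [0, 0, 0], 0]
    - [1, [0, 0, 0], 0]
    - [1, [0, 0, 0], 0]
    - [1, [0, 0, 0], 0]
    - [1, [0, 0, 0], 0]
    - [1, [0, 0, 0], 0]
    - [1, [0, 0, 0], 0]
    - [1, [0, 0, 0], 0]
    - [1, [0, 0, 0], 0]
    - [1, [-50, 0, 0], 0]
    - [1, [-40, 0, 0], 0]
    - [1, [-15, 0, 0], 0]
    - [1, [0, 0, -40], 0]
    - [1, [0, 0, -50], 0]
    - [1, [0, 0, -30], 0]

```text
time_s: 15.12
position: [0.4984, 0.1348, 0.2362]
ee_rot: [-0.001, 0.988, -0.155, 0.002]
ft_force: [0.6, 0.2, -0.2]
width: 0.0001
```

```bash
python3 -c "
from h import *
dev()
b=env.capture('scene')['color'][155:280,195:325]
cv2.imwrite('pics/crop3.png',cv2.resize(b,(520,500),interpolation=cv2.INTER_CUBIC))
for n in ('push_left','push_right','vial_short_mid','read_key_top'):
    for m in env.mark_of('scene',n)[:1]: print(n,m['location'],(R.T@(np.array(m['location'][:2])-O)).round(4),m['confidence'])"
```

```text
t 15.12 dev [-131.6   86.2] z 236.2 toolx -17.79 F [0.5 0.3] -0.2 w 0.0001 q6 2.12
push_left [0.5734, 0.1099, 0.1155] [-0.0526  0.085 ] 0.59
push_right [0.5116, 0.0313, 0.1114] [-0.0879 -0.0085] 0.81
vial_short_mid [0.6444, 0.0856, 0.1205] [0.0224 0.0832] 0.55
read_key_top [0.5097, -0.0644, 0.106] [-0.0609 -0.1004] 0.36
```

View pics/crop3.png

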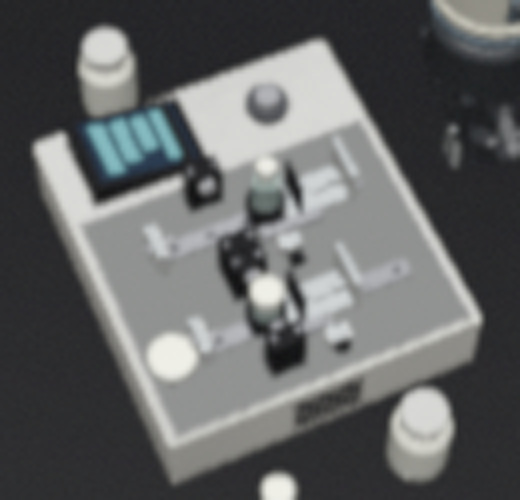

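Request:
arm_command:
  moves:
    - [1, [18, 46, 0], 0]
    - [1, [18, 46, 0], 0]
    - [1, [18, 46, 0], 0]
    - [1, [18, 47, 0], 0]
    - [1, [0, 0, 0], 0]
    - [1, [0, 0, 40], 0]
    - [1, [0, 0, 45], 0]
    - [1, [0, 0, 28], 0]
    - [1, [0, 0, 0], 0]
    - [1, [0, 0, 0], 0]

```text
time_s: 16.62
position: [0.5087, -0.0631, 0.1206]
ee_rot: [-0.0, 0.988, -0.154, 0.0]
ft_force: [0.0, -0.1, -0.3]
width: 0.0006
```

```bash
python3 -c "
from h import *
dev()
b=env.capture('scene')['color'][155:280,195:325]
cv2.imwrite('pics/crop4.png',cv2.resize(b,(520,500),interpolation=cv2.INTER_CUBIC))
for n in ('push_left','vial_short_mid'):
    for m in env.mark_of('scene',n)[:1]: print(n,m['location'],(R.T@(np.array(m['location'][:2])-O)).round(4),m['confidence'])"
```

```text
t 16.62 dev [-62.3 -99.5] z 120.6 toolx -17.75 F [ 0.1 -0.1] -0.3 w 0.0006 q6 1.73
push_left [0.5781, 0.1099, 0.1177] [-0.0481  0.0864] 0.68
vial_short_mid [0.6443, 0.0849, 0.118] [0.0225 0.0825] 0.45
```

View pics/crop4.png

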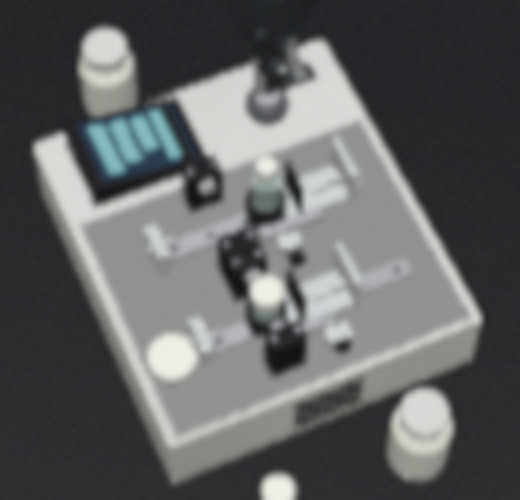

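```bash
python3 -c "
from h import *
d=env.capture('scene');p=np.array(env.sense()['position'])
W=np.linalg.inv(d['world_from_camera'])
def px(X):
    v=W@np.r_[X,1]; a=np.array([v[0],-v[1]])/-v[2]; a*=1+d['k1']*(a@a); return d['mtx'][:2,:2]@a+d['mtx'][:2,2]
k=np.array([.511,-.0645,.107])
print(px(p),px(k))
x0,y0=230,150
im=cv2.resize(d['color'][y0:y0+50,x0:x0+60],(720,600),interpolation=cv2.INTER_CUBIC)
for X,col in((p,(0,0,255)),(k,(0,255,0))):
    u=(px(X)-[x0,y0]+.5)*12; cv2.drawMarker(im,tuple(int(t) for t in u),col,0,20,1)
cv2.imwrite('pics/crop5.png',im)"
```

```text
[262.13799558 175.85972378] [261.48446827 178.41600798]
```

View pics/crop5.png

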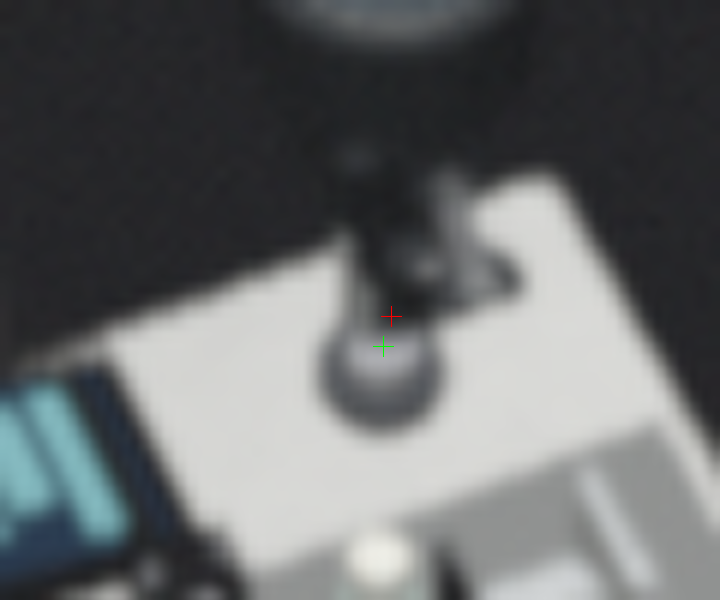

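Request:
arm_command:
  moves:
    - [1, [3, 0, 4], 0]
    - [1, [0, 0, 5], 0]
    - [1, [0, 0, 4], 0]
    - [1, [0, 0, 2], 0]
    - [1, [0, 0, 0], 0]

```text
time_s: 17.45
position: [0.511, -0.0645, 0.1052]
ee_rot: [0.0, 0.988, -0.155, -0.0]
ft_force: [-1.4, 0.1, 0.9]
width: -0.0001
```

```bash
python3 -c "
from h import *
dev()"
```

```text
t 17.45 dev [ -59.6 -100. ] z 105.2 toolx -17.78 F [-1.4 -0.3] 0.9 w -0.0001 q6 1.73
```

Contact at about 105–106 mm; press on in small steps.

Request:
arm_command:
  moves:
    - [1, [0, 0, 1.5], 0]
    - [1, [0, 0, 1.5], 0]
    - [1, [0, 0, 0], 0]

```text
time_s: 17.82
position: [0.5111, -0.0645, 0.1023]
ee_rot: [0.0, 0.988, -0.155, -0.0]
ft_force: [-1.1, 0.2, 5.2]
width: -0.0003
```

```bash
python3 -c "
from h import *
dev()"
```

```text
t 17.82 dev [ -59.6 -100. ] z 102.3 toolx -17.78 F [-1.1 -0.2] 5.2 w -0.0003 q6 1.73
```

Request:
arm_command:
  moves:
    - [1, [0, 0, 1], 0]
    - [1, [0, 0, 1], 0]
    - [1, [0, 0, 0], 0]
    - [1, [0, 0, 0], 0]

```text
time_s: 18.32
position: [0.5111, -0.0645, 0.1009]
ee_rot: [0.0, 0.988, -0.155, -0.0]
ft_force: [-4.5, 0.8, 11.4]
width: -0.0001
```

```bash
python3 -c "
from h import *
dev()"
```

```text
t 18.32 dev [ -59.6 -100. ] z 100.9 toolx -17.78 F [-4.6 -0.6] 11.4 w -0.0001 q6 1.73
```

Request:
arm_command:
  moves:
    - [1, [0, 0, 0], 0]
    - [1, [0, 0, 0], 0]
    - [1, [0, 0, -5], 0]
    - [1, [0, 0, -10], 0]
    - [1, [0, 0, -40], 0]
    - [1, [0, 0, -50], 0]
    - [1, [0, 0, -50], 0]
    - [1, [-40, 30, 0], 0]
    - [1, [-50, 30, 0], 0]
    - [1, [-50, 30, 0], 0]
    - [1, [0, 0, 0], 0]
    - [1, [0, 0, 0], 0]

```text
time_s: 19.82
position: [0.3511, -0.1077, 0.256]
ee_rot: [0.0, 0.988, -0.155, 0.001]
ft_force: [0.5, 0.2, 1.5]
width: 0.0002
```

```bash
python3 -c "
from h import *
dev()
a=env.capture('top')['color'][115:245,170:330]; b=env.capture('scene')['color'][155:280,195:325]
cv2.imwrite('pics/crop6.png',np.hstack([cv2.resize(x,(400,325),interpolation=cv2.INTER_CUBIC) for x in (a,b)]))
for n in ('push_left','push_right','vial_short_mid','vial_tall_mid','read_key_top','bottle_cap'):
  for c in ('scene','top'):
    for m in env.mark_of(c,n)[:1]: print(c,n,(R.T@(np.array(m['location'][:2])-O)).round(4),round(m['location'][2],4),round(m['confidence'],2))"
```

```text
t 19.82 dev [-199.2 -189.3] z 256.0 toolx -17.82 F [0.4 0.3] 1.5 w 0.0002 q6 1.55
scene push_left [-0.0889 -0.0051] 0.114 0.17
top push_left [-0.0457  0.0829] 0.1175 0.57
scene push_right [-0.0869 -0.0058] 0.1117 0.87
top push_right [-0.0876 -0.0036] 0.1184 0.65
scene vial_short_mid [0.0261 0.0841] 0.1205 0.54
top vial_short_mid [0.0199 0.0849] 0.1177 0.62
scene vial_tall_mid [-0.0171 -0.0036] 0.1263 0.65
top vial_tall_mid [-0.0161 -0.0064] 0.1273 0.62
scene read_key_top [-0.061  -0.0983] 0.1064 0.56
top read_key_top [-0.0585 -0.1005] 0.1064 0.4
scene bottle_cap [0.1044 0.0827] 0.0878 0.61
top bottle_cap [0.1058 0.0871] 0.0869 0.65
```

View pics/crop6.png

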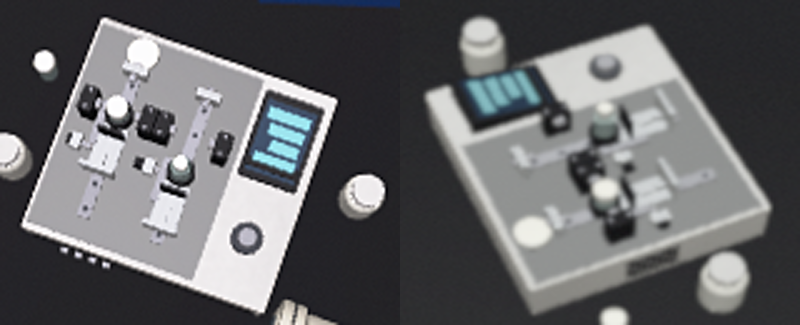

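The left carriage stands between the heads, the right carriage is at loading, the key is up and both vials are seated. I'm handing in.

```bash
python3 -c "
from h import *
env.job_done(); dev()"
```

```text
the job is handed in; nothing more can be done
the job is handed in; nothing more can be done
```

The short vial was read on the photometer and the job was handed in at about 20 s of the 42 s; no verdict was reported.

**What I did**
- The short vial sat in the left carriage. I pushed that carriage's plate with the shut fingertips until it stopped, with no further advance and the force rising from about 7.5 to 19 N.
- I held it there for over 1.5 s, then pulled the fingers straight back so it sprang back and caught.
- I pressed the read key straight down about 6 mm to its end, at about 11 N, then released it and moved the arm clear.

**Last checks**
- **Left carriage:** the vial's x was 20 and 26 mm in the two views (about 24 mm expected) and the plate's about -46 mm (about -48 mm expected). That puts it in the measuring position, between the heads.
- **Right carriage:** still at loading (plate x -87 mm in both views).
- **Other items:** both vials were in their holders and the key was up at 106 mm. The bottle cap had not moved, and the items visible in the last pictures looked unmoved. The flask, beaker and amber bottle were outside those crops, so I did not check them again.

**Disagreements**
- The last scene view placed `push_left` on the right plate, at low confidence (0.17). I disregarded it because the top view and the picture agreed on the left plate's position.
- The push also put an upward force on the fingers, up to about 14 N. I took it for friction on the plate and did not look into it further.

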